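Take up the drum brake's star-wheel adjuster

TASK

With the orange adjusting tool, reach through the slot in the scooter wheel's brake plate and advance the star wheel tooth by tooth in the direction of the red arrow until the shoes bear on the drum and it turns no further; finish by leaning on the last tooth in that direction with 10 to 15 N for about half a second, and never press the tool against the brake with more than 25 N. Then put the tool back fully home, upright, in its wooden block, leaving the star wheel tight and the other things on the console where they are.

Things in the scene. Friction and masses are not known exactly. Their poses are not given: they have to be found in the camera images.
- wheel: scooter wheel lying flat on a cork pad (270 mm across), held fast: black tyre 250 mm across, top 66 mm above the slate; in its middle a steel drum brake 130 mm across, back plate up, plate top at 87 mm, 4.5 mm thick, brass nut (radius 9 mm, 8 mm high) near its centre. Origin: on the slate under the centre; z up; x = direction of the red arrow painted on the plate (tightening)
- slot (a point): centre of the access slot at the plate's top face, 87 mm above the slate and 26 mm from the wheel's centre along the wheel's +y; axes as the wheel's. The slot goes through the plate, 30 mm long along x, 14 mm wide along y, room for about one tooth of travel per stroke. The star wheel lies under it
- shoe (a joint): clearance of the brake shoe inside the drum (m), negative while there is any: starts at -0.00116 to -0.00076, grows by 0.00063 per tooth, 0 where the shoe bears on the drum and the star wheel stops. Too fine to judge by a reading: the stop is felt. At the stop some tooth stands between 2 degrees behind and 32 past vertical, each time otherwise, and the start is as random
- star_axle (a point): centre of the brass star wheel, on its axle: parallel to the wheel's y, 31 mm below the plate's top, under the slot's centre. Eight flat radial teeth 45 degrees apart, 4 mm thick, 9 mm wide along the axle, tips 24 mm, roots 14 mm from the axle. Turns with about 3 N and stays where left. Blade tip 13 mm below the plate's top works well; at 7 mm it may land on a tooth (go slowly, 12 mm/s), at 17 mm on the root
- spoon: brake adjusting tool, upright, 80 mm tall, about 90 g: orange handle 18 mm (x) by 20 mm (y) from 28 to 80 mm above the blade's tip (its lowest 6 mm a dark ferrule), below it a straight steel blade 28 mm long, 3 mm thick (x), 8 mm wide (y). Origin: centre of the blade's tip; z up the handle. The flat of the blade pushes along the tool's x; either side will do
- stand: light wooden tool block 80 x 80 mm, 45 mm tall, fixed; origin: centre of its underside. In the middle of its top a blade hole 8 mm (x) by 13 mm (y), 34 mm deep. At home the tool's ferrule rests on the top face, the blade's tip 17 mm above the block's origin, the tool's x along the block's x (either way round). The tool starts there
- remote: chrome garage remote, 36 x 62 x 13 mm, loose; origin under its centre. Bystander.
- saucer: terracotta saucer 130 mm across, 20 mm tall, loose; origin under its centre. Bystander.
- carabiner: black carabiner about 83 x 40 mm, 10 mm thick, loose; origin near its middle on the slate. Bystander.
- comb: horn comb 130 x 36 mm, 5 mm thick, loose; origin under its middle. Bystander.
- oilcan: small blue bottle with a red cap, 44 mm across, 100 mm tall, loose; origin under its centre. Bystander.

How it is judged (in metres and radians):
On the way, in this order (a step that is already met when the one before it is completed fails the run):
1. the tool's blade has been put down through the access slot (z of spoon in the frame of slot below -0.008 m and x of spoon in the frame of slot between -0.017 and 0.0125 m and y of spoon in the frame of slot between -0.008 and 0.008 m), for 0.1 s.
2. with the shoe bearing on the drum (clearance under 0.07 mm), the blade in the slot (not at its end) leans on it with 8 to 17 N for 0.25 s (all of step 1 and value of joint shoe above -7e-05 m and contact force between spoon and wheel between 8 and 17 N), for 0.25 s.
At the end, for the whole second after the job is handed in: the shoe still bears on the drum (clearance under 0.1 mm, a sixth of a tooth); the tool stands in its block again, at rest, within 6 mm of the block's centre, blade end no more than 21 mm above the block's underside and tilted less than 0.08 rad (value of joint shoe above -0.0001 m and horizontal distance between spoon and stand below 0.006 m and z of spoon in the frame of stand below 0.021 m and angle between spoon's own z axis and vertical below 0.08 rad and linear speed of spoon below 0.02 m/s); the robot touches nothing.
It fails at once if the tool presses on the wheel, its plate or its star wheel with more than 25 N (contact force between spoon and wheel above 25 N).
It fails at once if a bystander (remote, saucer, carabiner, comb or oil bottle) is moved by more than 30 mm (distance of any of remote, saucer, carabiner, comb, oilcan from where it was at the start of the episode above 0.03 m).
It also fails if it takes over 67 s, if anything falls off the work surface, if the arm or the gripper's body presses on something with over 40 N, if the wrist force passes 120 N, or if a joint passes its speed limit or range.

ROBOT

A 6-joint arm with a two-finger parallel gripper is mounted at the origin on the work surface. World frame = base frame: x ahead of the robot, y to its left, z up, the work surface at z = 0. Lengths are in mm, angles in degrees, forces in N, time in s.
With the tool pointing down it reaches from about 350 to 850 mm from the base axis. Payload 8.1 kg.
Tool frame: the origin (TCP) lies midway between the tips of the shut fingers; the grasp point (between the pads) lies grip_depth behind it (grip_depth is the distance from the TCP to the grasp point, in mm); z points along the fingers, y is the line along which they close (so a half turn about z gives the same grasp; the last joint's range is limited). The gripper opens to 85 mm and grips with 20 to 120 N. Pads are 22 mm wide; open, the fingers measure 114 mm over their backs; the gripper's body (76 mm by 85 mm) begins 54 mm behind the grasp point. The pads swing forward as they close: fully open they stand 13 mm farther back than shut.
Start: joints at [68.216, 7.471, 85.268, -0, 87.261, -4.893], TCP at [174.307, 574.127, 209.592] pointing down, gripper open.
Joint ranges: [-169.43, 169.43], [-51.17, 129.36], [1.28, 143.12], [-76.62, 256.62], [0, 156.53], [-152.29, 152.29]. Speed limits (degrees/s): [136.94, 136.94, 159.86, 180, 180, 180].

INTERFACE

Orientations are given as [roll, pitch, yaw] about the fixed x, y, z axes, in that order (R = Rz(yaw) Ry(pitch) Rx(roll)).
In Python, from bench import sense, snapshot, hand_in, grip_depth gives the robot as it stands. The module is installed in compiled form; this text tells all that it offers.
- The arm moves only by the tool apply_moves, never from a script. Its argument "series" is text: rows parted by semicolons, each of 5 numbers parted by spaces: the shift along the tool's x, y, z each as a share of 0.3 m, from -1 to 1, then the turn about the tool's z as a share of 2 rad, from -1 to 1, then the gripper's target within -1 to 1 (shut at 1, half-way at 0, fully open at -1). In form: tx ty tz twist gripper; .... A call has 1 to 5 rows; each row shifts and turns the commanded pose from where the row before left it, along the tool's axes as they then stand; what a row does not reach is not made up. A row lasts 1/12 s, in which the tool goes at most 41.7 mm and 7.16 degrees, less where a joint would pass 70% of its speed; a pose out of reach is approached as far as the arm can. A call with a number of a shift or a turn outside -1 to 1 is refused whole. A call with a gripper value outside its range is refused whole. The fingers move at their own pace and stop on an object; "squeeze" is the grip in N (left out, the last holds). Time passes only in rows, so rows that do not move let the fingers close. It gives the time, the measured TCP pose, the force, the opening and the grip force at its end, in the units of the state.
- sense(): the state, without advancing time (a new reading comes with each control period).
- snapshot(name): name is "scene" or "side" or "wrist"; returns a dict with "frame" (400x640x3 uint8, blue, green, red), "depth" (400x640 float32, mm along the optical axis (not along the pixel's ray), 0 where there is no reading), "intrinsics" (3x3 intrinsics, pixels), "dist" ([k1, k2, p1, p2, k3] as OpenCV has them; the pictures are not rectified), "extrinsics" (4x4, takes a point from camera to world coordinates); the wrist camera has in their place "tool_from_camera" (4x4, takes a point from camera to tool coordinates, whose origin is the TCP and whose axes are the flange's). Camera axes: x right, y down, z forward; pixel columns grow to the right and rows downward; lengths in mm; the calibration is good to about 2 mm. A picture is of the moment at which its call begins: read the wrist's pose just before it.
- hand_in(): hands the job in; it is judged then, once.
The state is a dict: "time": time; "joint_pos": joint angles; "qd": joint speeds; "joint_efforts": joint torques, N m; "tool_pos": TCP position; "tcp_rot": TCP orientation; "ft_force": force on the tool from outside, world axes, zero at the start; "wrist_torque": the same for the moment, N m; "finger_gap": finger opening in mm; "grip_force": force on a finger pad.
Only numpy, scipy, OpenCV 4.12 (cv2) and the standard library are available. Lean on these libraries where they do the work, as an engineer would, in place of code of your own. Each camera call takes 0.05 s, during which the arm holds its last target. There are 200 camera calls.

## Working session

There is one attempt and no reset: what is moved stays moved. The work goes in short steps, Python scripts to look and compute and a tool call to move; the robot and the scene stay as the last step left them, time stands still between calls to the robot, and variables do not carry over. Pictures are saved under pics/ and viewed, at most 10 in all, crops included, and the job is handed in when it is done.

Besides the shell and the picture viewer there is one more tool, called after "Emit:" by a JSON object that holds its "name" and its "arguments". apply_moves: Moves the arm, as the interface text tells. Its arguments: {"type":"object","properties":{"series":{"type":"string"},"squeeze":{"type":"number"}},"required":["series"]}

```bash
mkdir -p pics
cat > h.py <<'E'
import numpy as np, cv2
from bench import sense, snapshot, hand_in, grip_depth
from scipy.spatial.transform import Rotation as Ro
def T_wc(s, st):
    if 'extrinsics' in s: return np.array(s['extrinsics'])
    T=np.eye(4);T[:3,:3]=Ro.from_euler('xyz',st['tcp_rot'],degrees=True).as_matrix();T[:3,3]=st['tool_pos']
    return T@np.array(s['tool_from_camera'])
def cloud(s,T):
    d=s['depth'];h,w=d.shape;u,v=np.meshgrid(np.arange(w),np.arange(h))
    p=cv2.undistortPoints(np.stack([u,v],-1).reshape(-1,1,2).astype(np.float64),np.array(s['intrinsics'],float),np.array(s['dist'],float)).reshape(h,w,2)
    P=np.dstack([p[...,0]*d,p[...,1]*d,d])
    W=P@T[:3,:3].T+T[:3,3]; W[d<=0]=np.nan
    return W
def look(name):
    st=sense();s=snapshot(name);T=T_wc(s,st);return s['frame'],cloud(s,T),s,T
E
python3 - <<'E'
from h import *
print(sense(),grip_depth)
for n in ['scene','wrist']:
    f,W,s,T=look(n);cv2.imwrite(f'pics/{n}0.png',f);np.save(f'{n}0.npy',W);print(n,T.round(2).tolist())
    print(s['intrinsics'])
E
```

```text
{'time': 0.0, 'joint_pos': array([ 6.82172422e+01,  7.51345915e+00,  8.53314859e+01,  1.19370310e-03,
        8.72606301e+01, -4.89335284e+00]), 'qd': array([ 0.03690657, -0.03787658,  0.04988944, -0.1201978 , -0.05252987,
        0.09292239]), 'joint_efforts': array([ 1.31481229e-03, -5.69396746e+01, -5.00565684e+01, -6.89771355e-06,
        1.45342690e-02, -2.47559899e-05]), 'tool_pos': array([174.06661275, 573.57187203, 208.54050366]), 'tcp_rot': array([-1.79894911e+02, -1.01935822e-02,  1.63110528e+02]), 'ft_force': array([-0.74264581, -1.59758884, -0.32006739]), 'wrist_torque': array([-0.00927385,  0.01889487, -0.01038458]), 'grip_force': 0.0, 'finger_gap': 85.5830947481062} 18.700000000000003
scene [[-0.04, 0.65, -0.76, 1656.36], [1.0, 0.04, -0.02, 43.68], [0.02, -0.76, -0.65, 988.59], [0.0, 0.0, 0.0, 1.0]]
[[505.62101012   0.         323.70756773]
 [  0.         505.62101012 198.32066052]
 [  0.           0.           1.        ]]
wrist [[0.29, 0.92, 0.27, 106.26], [0.96, -0.28, -0.08, 594.26], [-0.0, 0.28, -0.96, 373.22], [0.0, 0.0, 0.0, 1.0]]
[[328.39064988   0.         318.15526468]
 [  0.         328.39064988 198.68225248]
 [  0.           0.           1.        ]]
```

View pics/scene0.png

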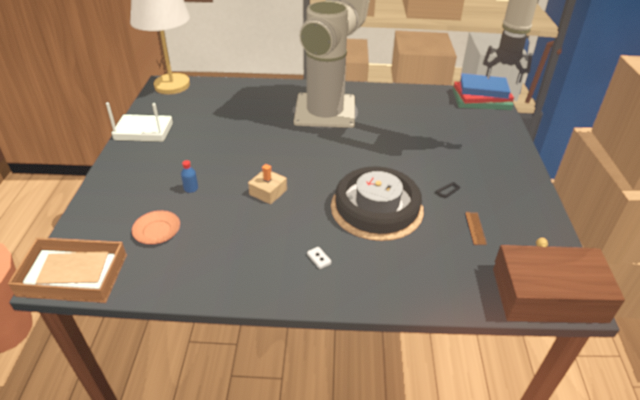

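View pics/wrist0.png

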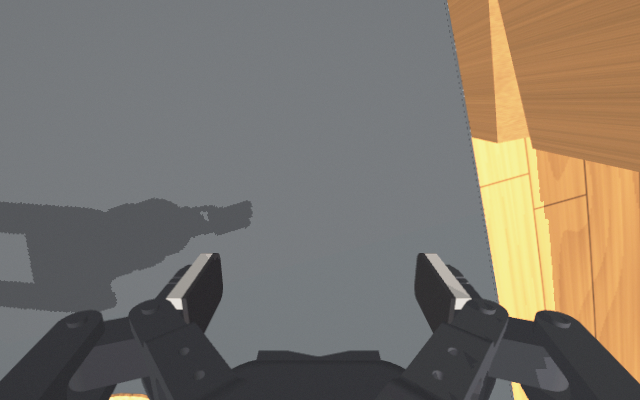

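The scene picture shows the block with the tool at (267,185), wheel centre at about (380,187) with a red arrow near (370,182), the oil bottle at (189,178), saucer (156,227), remote (318,258), carabiner (447,190) and comb (475,228). The wrist picture shows only bare slate.

Run:
```python
from h import *
W=np.load('scene0.npy');f=cv2.imread('pics/scene0.png')
hsv=cv2.cvtColor(f,cv2.COLOR_BGR2HSV)
def roi(u0,u1,v0,v1):
    m=np.zeros(W.shape[:2],bool);m[v0:v1,u0:u1]=1;return m
Z=W[...,2]
m=roi(245,292,160,205)&(Z>38)&(Z<52);p=W[m];print('stand top',m.sum(),p.mean(0),cv2.minAreaRect(p[:,:2].astype(np.float32)))
m=roi(245,292,155,205)&(Z>60);p=W[m];print('handle',m.sum(),p.mean(0),p.min(0),p.max(0))
m=roi(320,440,160,240)&(Z>80)&(Z<92);p=W[m];print('plate',m.sum(),cv2.minEnclosingCircle(p[:,:2].astype(np.float32)))
m=roi(320,440,160,240)&(Z>58)&(Z<70);p=W[m];print('tyre',m.sum(),cv2.minEnclosingCircle(p[:,:2].astype(np.float32)),p.max(0))
for n,(u,v) in dict(bottle=(189,178),saucer=(156,227),remote=(318,258),carab=(440,190),comb=(475,228)).items(): print(n,W[v,u])
c=f[165:205,340:420];cv2.imwrite('pics/c1.png',cv2.resize(c,None,fx=9,fy=9,interpolation=cv2.INTER_CUBIC))
```

```text
stand top 446 [ 497.84002903 -153.23865606   46.38768458] ((488.05743408203125, -154.6936798095703), (85.98509216308594, 88.00785827636719), 59.610565185546875)
handle 112 [ 492.96975007 -154.1291254    84.58191772] [ 473.68840232 -167.33097235   60.05796971] [ 505.74723923 -142.40663366  101.1161185 ]
plate 1004 ((541.4763793945312, 175.69407653808594), 69.5084228515625)
tyre 1602 ((545.5579833984375, 173.36611938476562), 124.2088623046875) [666.16950384 296.78340095  69.99932548]
bottle [ 506.06086746 -383.67955181   59.12858833]
saucer [ 666.33972215 -446.76775123    8.05044856]
remote [759.27428876  11.60758037  13.11344794]
carab [458.76869123 370.26589998  13.59251512]
comb [612.88607659 451.47333355   5.25544784]
```

View pics/c1.png

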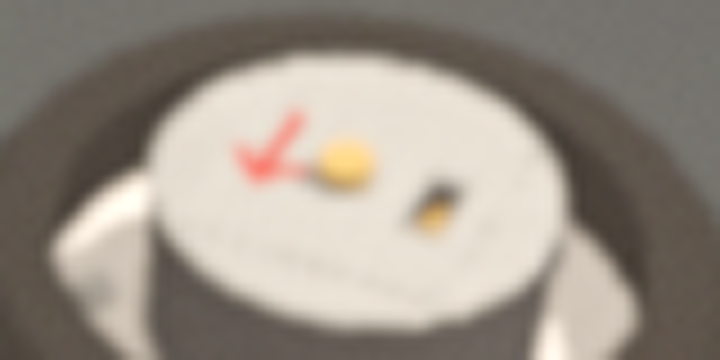

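The crop shows the red arrow running from about (300,115) to its head at (260,178), so it points to world +x and slightly −y. The nut is at (345,163) and the slot at (433,210) with brass under it. I'll move over the wheel for a closer look.

Emit:
{"name": "apply_moves", "arguments": {"series": "-0.111 -0.066 0 0 -1;-0.111 -0.066 0 0 -1;-0.111 -0.066 0 0 -1;-0.111 -0.066 0 0 -1;-0.111 -0.066 0 0 -1", "squeeze": 110}}

```text
time: 0.52
tool_pos: [305.4, 429.4, 209.1]
tcp_rot: [-180.0, -0.0, 163.1]
ft_force: [1.0, 0.9, 0.6]
finger_gap: 85.3
grip_force: 0.0
```

Emit:
{"name": "apply_moves", "arguments": {"series": "-0.111 -0.066 0 0 -1;-0.111 -0.066 0 0 -1;-0.111 -0.066 0 0 -1;-0.111 -0.066 0 0 -1;-0.111 -0.066 0 0 -1"}}

```text
time: 0.93
tool_pos: [436.1, 286.2, 209.3]
tcp_rot: [-180.0, -0.0, 163.1]
ft_force: [1.2, 0.3, -0.3]
finger_gap: 85.6
grip_force: 0.0
```

Emit:
{"name": "apply_moves", "arguments": {"series": "-0.111 -0.066 0 0 -1;-0.111 -0.066 0 0 -1;-0.111 -0.066 0 0 -1;-0.09 -0.06 0 0 -1;0 0 0 0 -1"}}

```text
time: 1.35
tool_pos: [537.2, 171.9, 208.9]
tcp_rot: [-179.9, 0.1, 162.8]
ft_force: [0.6, 0.4, 0.3]
finger_gap: 85.3
grip_force: 0.0
```

Run:
```python
from h import *
st=sense();print(st['time'],st['tool_pos'],st['tcp_rot'])
f,W,s,T=look('wrist');cv2.imwrite('pics/w1.png',f);np.save('w1.npy',W)
Z=W[...,2];np.set_printoptions(suppress=True,precision=1)
m=(Z>82)&(Z<91)&(np.hypot(W[...,0]-543,W[...,1]-174)<90);p=W[m];print('plate',m.sum(),Z[m].mean(),cv2.minEnclosingCircle(p[:,:2].astype(np.float32)))
hsv=cv2.cvtColor(f,cv2.COLOR_BGR2HSV)
r=m&(hsv[...,1]>120)&((hsv[...,0]<8)|(hsv[...,0]>172));p=W[r];print('red',r.sum(),p.mean(0),cv2.minAreaRect(p[:,:2].astype(np.float32)))
```

```text
1.35 [537.15371547 171.94834239 208.87287615] [-1.79884066e+02  5.52004731e-02  1.62836253e+02]
plate 14729 86.85682619301207 ((540.5072631835938, 173.18043518066406), 64.99334716796875)
red 368 [528.9 146.3  87.7] ((525.130126953125, 145.19509887695312), (23.180662155151367, 37.329952239990234), 87.82903289794922)
```

View pics/w1.png

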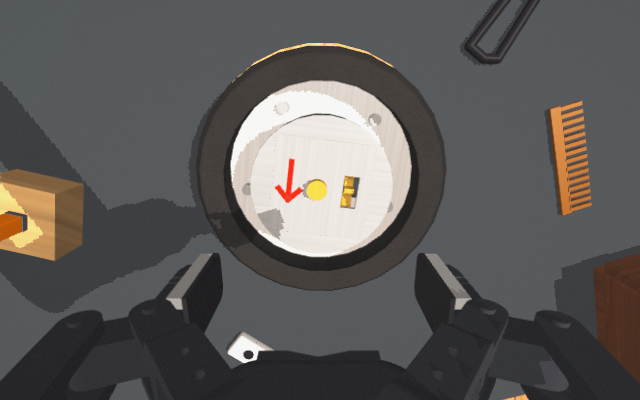

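The wrist view shows the plate: arrow from (291,160) to (288,203), nut at (317,190), slot at (350,192) with two brass teeth in it.

```bash
cat >> h.py <<'E'
def onplane(uv,z,s,T):
    p=cv2.undistortPoints(np.array(uv,float).reshape(-1,1,2),np.array(s['intrinsics'],float),np.array(s['dist'],float)).reshape(-1,2)
    d=np.c_[p,np.ones(len(p))]@T[:3,:3].T
    return T[:3,3]+d*((z-T[2,3])/d[:,2])[:,None]
E
python3 - <<'E'
from h import *
np.set_printoptions(suppress=True,precision=1)
f,W,s,T=look('wrist')
c=np.array([540.5,173.2])
hsv=cv2.cvtColor(f,cv2.COLOR_BGR2HSV)
def rect(m,z):
    v,u=np.nonzero(m);P=onplane(np.c_[u,v],z,s,T)[:,:2];return cv2.minAreaRect(P.astype(np.float32)),P.mean(0)
m=np.zeros(f.shape[:2],np.uint8);m[170:216,336:366]=1
sl=(m>0)&((hsv[...,2]<140)|(hsv[...,1]>70))
n,l,stt,cen=cv2.connectedComponentsWithStats(sl.astype(np.uint8));k=1+np.argmax(stt[1:,4]);print(stt[k])
print('slot',rect(l==k,87))
r=(hsv[...,1]>150)&((hsv[...,0]<8)|(hsv[...,0]>172));r[:, :260]=0;r[:,330:]=0;r[:150]=0;r[215:]=0
v,u=np.nonzero(r);P=onplane(np.c_[u,v],87,s,T)[:,:2];d,_=np.linalg.eigh(np.cov(P.T));print('red n',len(P),P.mean(0))
sh=onplane([[291,160],[288,203]],87,s,T);print('arrow',sh, np.degrees(np.arctan2(*(sh[1]-sh[0])[[1,0]])))
nut=(hsv[...,0]>15)&(hsv[...,0]<35)&(hsv[...,1]>150);nut[:,:300]=0;nut[:,335:]=0;nut[:175]=0;nut[205:]=0;print('nut',rect(nut,95))
crop=f[165:220,320:380];cv2.imwrite('pics/c2.png',cv2.resize(crop,None,fx=10,fy=10,interpolation=cv2.INTER_CUBIC))
# block from this view
Z=W[...,2];b=(Z>41)&(Z<50)&(W[...,1]<-80);p=W[b];print('block',b.sum(),p.mean(0),p.min(0),p.max(0))
E
```

```text
[338 178  19  32 406]
slot (((551.0736083984375, 196.5852813720703), (13.21922779083252, 29.212509155273438), 65.2053451538086), array([549.7, 196.6]))
red n 327 [529.  146.4]
arrow [[506.4 157.8  87. ]
 [543.1 142.7  87. ]] -22.43720813689699
nut (((538.2178955078125, 169.15560913085938), (15.849191665649414, 18.17959213256836), 72.84690856933594), array([538.3, 169.3]))
block 3390 [ 492.1 -140.2   45.1] [ 443.4 -192.2   41.1] [542.2 -99.8  50. ]
```

View pics/c2.png

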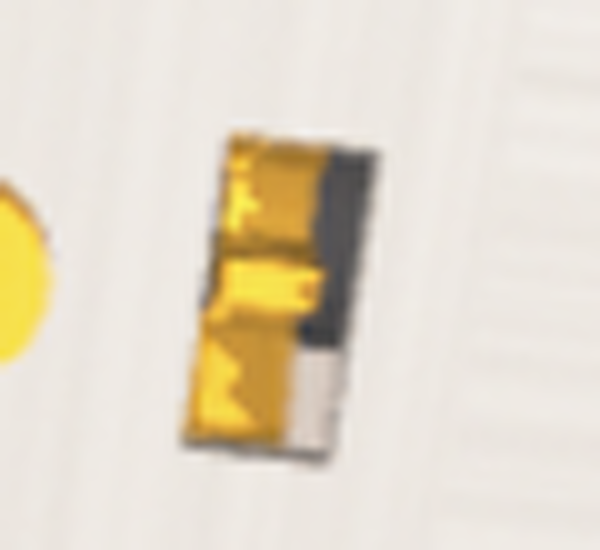

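The crop shows the slot with a tooth tip about its middle (265,290) and others under each end. Next I'll look at the block.

Emit:
{"name": "apply_moves", "arguments": {"series": "-0.0175 -0.108 0.025 0 -1;-0.0175 -0.108 0.025 0 -1;-0.0175 -0.108 0.025 0 -1;-0.0175 -0.108 0.025 0 -1;-0.0175 -0.108 0.025 0 -1"}}

```text
time: 1.87
tool_pos: [511.4, 14.5, 171.6]
tcp_rot: [180.0, -0.0, 163.2]
ft_force: [0.2, 0.4, -1.2]
finger_gap: 85.4
grip_force: 0.0
```

Emit:
{"name": "apply_moves", "arguments": {"series": "-0.0175 -0.108 0.025 0 -1;-0.0175 -0.108 0.025 0 -1;-0.0175 -0.108 0.025 0 -1;-0.0175 -0.108 0.025 0 -1;-0.0175 -0.108 0.025 0 -1"}}

```text
time: 2.28
tool_pos: [489.9, -148.2, 134.2]
tcp_rot: [180.0, -0.0, 163.2]
ft_force: [0.8, -0.3, -1.1]
finger_gap: 85.5
grip_force: 0.0
```

Emit:
{"name": "apply_moves", "arguments": {"series": "0 0 0 0 -1;0 0 0 0 -1"}}

```text
time: 2.45
tool_pos: [489.6, -148.3, 133.8]
tcp_rot: [180.0, -0.1, 163.0]
ft_force: [0.8, 1.0, 0.2]
finger_gap: 85.3
grip_force: 0.0
```

Run:
```python
from h import *
np.set_printoptions(suppress=True,precision=1)
st=sense();print(st['time'],st['tool_pos'],st['tcp_rot'],st['ft_force'])
f,W,s,T=look('wrist');cv2.imwrite('pics/w2.png',f);np.save('w2.npy',W);Z=W[...,2]
near=np.hypot(W[...,0]-491,W[...,1]+154)<70
b=near&(Z>42)&(Z<48);p=W[b];print('block',b.sum(),cv2.minAreaRect(p[:,:2].astype(np.float32)),p[:,2].mean())
b=near&(Z>93)&(Z<101);p=W[b];print('htop',b.sum(),cv2.minAreaRect(p[:,:2].astype(np.float32)),p.mean(0))
k=b.astype(np.uint8);v,u=np.nonzero(b);q=onplane(np.c_[u,v],97,s,T)[:,:2];print(cv2.minAreaRect(q.astype(np.float32)), T[2,3])
```

```text
2.45 [ 489.6 -148.3  133.8] [180.   -0.1 163. ] [0.8 1.  0.2]
block 8385 ((487.64678955078125, -154.59030151367188), (80.31928253173828, 80.58448791503906), 59.427734375) 45.26164923318316
htop 812 ((487.488037109375, -154.5626220703125), (19.97037124633789, 18.67393684387207), 59.70969772338867) [ 486.7 -154.3   97. ]
((486.7574768066406, -154.2540740966797), (19.783849716186523, 18.543210983276367), 59.39665222167969) 298.61379291240627
```

View pics/w2.png

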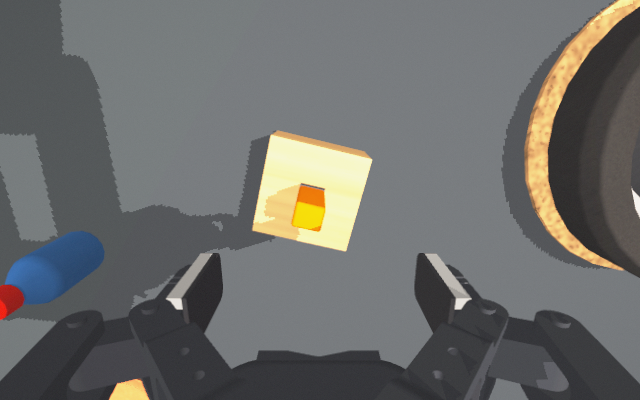

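The picture shows the block around (310,190) and the handle top at (309,215), upright at home; the numbers put its 18 mm side along −30.5°. I'll twist, centre, descend and grip.

Emit:
{"name": "apply_moves", "arguments": {"series": "0 0 0 0.0602 -1;0 0 0 0.0602 -1;0 0 0 0.0602 -1;0 0 0 0.0602 -1;0 0 0 0.0602 -1"}}

```text
time: 2.92
tool_pos: [491.1, -146.1, 135.1]
tcp_rot: [180.0, 0.0, 128.4]
ft_force: [0.6, -0.1, -0.2]
finger_gap: 85.6
grip_force: 0.0
```

Emit:
{"name": "apply_moves", "arguments": {"series": "0 0 0 0.0602 -1;0 0 0 0.0602 -1;0 0 0 0.0602 -1;0 0 0 0.0602 -1;0 0 0 0.0602 -1"}}

```text
time: 3.33
tool_pos: [491.1, -146.0, 135.1]
tcp_rot: [180.0, -0.0, 93.9]
ft_force: [0.3, 0.7, -0.9]
finger_gap: 85.2
grip_force: 0.0
```

Emit:
{"name": "apply_moves", "arguments": {"series": "0 0 0 0.0602 -1;0 0 0 0.0602 -1;0 0 0 0.0602 -1;0 0 0 0.0602 -1;0 0 0 0.0602 -1"}}

```text
time: 3.75
tool_pos: [491.1, -146.0, 135.1]
tcp_rot: [180.0, -0.0, 59.5]
ft_force: [-0.6, 0.1, -0.8]
finger_gap: 85.1
grip_force: 0.0
```

Emit:
{"name": "apply_moves", "arguments": {"series": "-0.0218 0.0043 0 0 -1;0 0 0 0 -1;0 0 0 0 -1"}}

```text
time: 4.0
tool_pos: [488.5, -153.9, 134.8]
tcp_rot: [180.0, -0.0, 59.9]
ft_force: [-0.1, 0.2, -0.6]
finger_gap: 85.7
grip_force: 0.0
```

```bash
cat >> h.py <<'E'
def lookt():
    s=snapshot('wrist');T=np.array(s['tool_from_camera'],float);return s['frame'],cloud(s,T),s,T
E
python3 - <<'E'
from h import *
np.set_printoptions(suppress=True,precision=2)
for i in range(2):
    st=sense();print(st['time'],st['tool_pos'],st['tcp_rot'],st['joint_pos'])
    f,W,s,T=lookt()
    z0=134.8; Z=z0-W[...,2]
    near=np.hypot(W[...,0],W[...,1])<70
    b=near&(Z>93)&(Z<101);p=W[b].astype(np.float32);r=cv2.minAreaRect(p[:,:2]);print('htop',b.sum(),r,np.median(p[:,2]))
    b=near&(Z>42)&(Z<48);p=W[b].astype(np.float32);r=cv2.minAreaRect(p[:,:2]);print('block',b.sum(),r,np.median(p[:,2]))
E
```

```text
4.0 [ 488.47 -153.91  134.85] [179.98  -0.01  59.93] [-23.23  -3.47 104.37   0.01  79.08   6.83]Traceback (most recent call last):
  File "<stdin>", line 8, in <module>
cv2.error: OpenCV(4.12.0) /io/opencv/modules/imgproc/src/convhull.cpp:143: error: (-215:Assertion failed) total >= 0 && (depth == CV_32F || depth == CV_32S) in function 'convexHull'
```

Run:
```python
from h import *
np.set_printoptions(suppress=True,precision=2)
st=sense();print(st['time'],st['tool_pos'])
f,W,s,T=lookt();Z=134.8-W[...,2]
near=np.hypot(W[...,0],W[...,1])<70
for n,lo,hi in (('htop',93,101),('block',42,48)):
    b=near&(Z>lo)&(Z<hi);p=W[b];r=cv2.minAreaRect(p[:,:2].astype(np.float32));print(n,b.sum(),r,np.median(p[:,2]))
```

```text
4.05 [ 488.44 -154.01  134.78]
htop 787 ((-0.8730802536010742, 0.048460960388183594), (20.52539825439453, 17.250993728637695), 0.1946081817150116) 37.625019411286104
block 8388 ((-1.1317710876464844, 0.03696441650390625), (80.85871124267578, 80.33222961425781), 0.5194326043128967) 89.45264274268875
```

Emit:
{"name": "apply_moves", "arguments": {"series": "-0.0033 0 0.09 0 -1;0 0 0.09 0 -1;0 0 0.09 0 -1;0 0 0.0075 0 -1;0 0 0 0 -1"}}

```text
time: 4.52
tool_pos: [486.0, -154.5, 49.7]
tcp_rot: [-179.7, 0.0, 59.7]
ft_force: [-0.0, -0.5, 1.1]
finger_gap: 85.4
grip_force: 0.0
```

Emit:
{"name": "apply_moves", "arguments": {"series": "0 0 0 0 1;0 0 0 0 1;0 0 0 0 1;0 0 0 0 1;0 0 0 0 1", "squeeze": 110}}

```text
time: 4.93
tool_pos: [488.5, -155.8, 52.5]
tcp_rot: [179.9, -0.0, 59.6]
ft_force: [0.1, 0.4, 0.5]
finger_gap: 25.5
grip_force: 0.0
```

Emit:
{"name": "apply_moves", "arguments": {"series": "0 0 0 0 1;0 0 0 0 1;0 0 0 0 1;0 0 0 0 1;0 0 0 0 1"}}

```text
time: 5.35
tool_pos: [488.6, -155.8, 52.4]
tcp_rot: [179.9, -0.0, 59.6]
ft_force: [-0.6, 0.3, 6.8]
finger_gap: 16.3
grip_force: 107.9
```

Emit:
{"name": "apply_moves", "arguments": {"series": "0 0 -0.06 0 1;0 0 -0.1 0 1;0 0 -0.1 -0.0266 1;0 0 -0.05 -0.0266 1;0 0 0 0 1"}}

```text
time: 5.77
tool_pos: [490.3, -156.6, 149.0]
tcp_rot: [179.6, -0.0, 65.9]
ft_force: [0.1, 0.4, -0.7]
finger_gap: 15.8
grip_force: 108.9
```

Emit:
{"name": "apply_moves", "arguments": {"series": "0.052 -0.0147 0 0 1;0.104 -0.0294 0 0 1;0.104 -0.0294 0 0 1;0.104 -0.0294 0 0 1;0.104 -0.0294 0 0 1"}}

```text
time: 6.18
tool_pos: [508.4, -9.8, 142.8]
tcp_rot: [-179.9, 0.0, 65.6]
ft_force: [0.8, -0.4, -1.0]
finger_gap: 15.4
grip_force: 108.9
```

Emit:
{"name": "apply_moves", "arguments": {"series": "0.104 -0.0294 0 0 1;0.104 -0.0294 0 0 1;0.104 -0.0294 0 0 1;0.104 -0.0294 0 0 1;0.104 -0.0294 0 0 1"}}

```text
time: 6.6
tool_pos: [532.3, 150.7, 142.6]
tcp_rot: [-179.9, 0.1, 65.6]
ft_force: [0.8, -0.1, -0.6]
finger_gap: 16.0
grip_force: 108.9
```

Emit:
{"name": "apply_moves", "arguments": {"series": "0.052 -0.0147 0 0 1;0 0 0 0 1;0 0 0 0 1;0 0 0 0 1;0 0 0 0 1"}}

```text
time: 7.02
tool_pos: [535.2, 164.1, 143.6]
tcp_rot: [-180.0, 0.1, 65.6]
ft_force: [-0.2, -0.6, -0.3]
finger_gap: 15.8
grip_force: 108.9
```

Run:
```python
from h import *
np.set_printoptions(suppress=True,precision=2)
st=sense();print(st['time'],st['tool_pos'],st['tcp_rot'],st['ft_force'],st['finger_gap'])
f,W,s,T=lookt();cv2.imwrite('pics/w3.png',f);np.save('w3.npy',W)
```

```text
7.0167 [535.19 164.14 143.61] [-179.96    0.05   65.65] [-0.19 -0.59 -0.32] 15.769138904836641
```

View pics/w3.png

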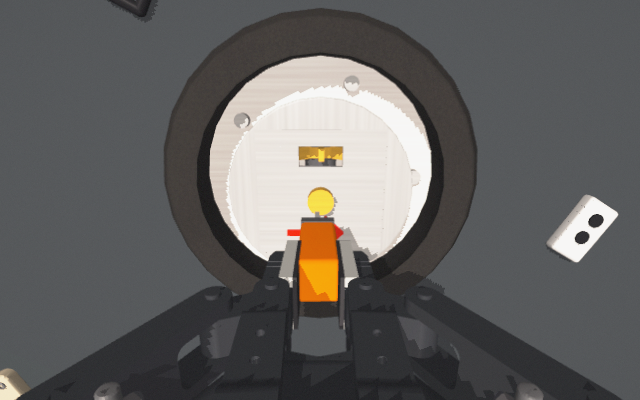

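The wrist view shows the slot aligned with the picture at (299–343, 146–167), teeth tips inside, nut at (320,202), and the orange handle gripped squarely at (318,250).

Run:
```python
from h import *
np.set_printoptions(suppress=True,precision=2)
f,W,s,T=lookt();print(T.round(2).tolist())
zp=np.nanmedian(W[130:142,290:350,2]);print('plate z_t',zp)
hsv=cv2.cvtColor(f,cv2.COLOR_BGR2HSV)
m=np.zeros(f.shape[:2],bool);m[138:175,290:352]=1
sl=m&((hsv[...,2]<170)|(hsv[...,1]>70));v,u=np.nonzero(sl);P=onplane(np.c_[u,v],zp,s,T)[:,:2]
r=cv2.minAreaRect(P.astype(np.float32));print('slot in tool',r);c=np.array(r[0])
# points in slot: profile of depth along x_wheel (=tool y) relative
I=m&(W[...,2]>zp+3);q=W[I];print('in slot n',len(q))
for a in np.arange(-15,15,1.5):
    k=(q[:,1]-c[1]>=a)&(q[:,1]-c[1]<a+1.5)&(abs(q[:,0]-c[0])<4);print(round(a+.75,2),k.sum(),(q[k,2].min()-zp).round(1) if k.any() else None, np.median(q[k,2]-zp).round(1) if k.any() else None)
# handle top & blade
h=(hsv[...,0]<20)&(hsv[...,0]>5)&(hsv[...,1]>150);h[:200]=0;h[310:]=0;h[:,:290]=0;h[:,350:]=0
p=W[h];t=p[np.abs(p[:,2]-np.nanmin(p[:,2]))<4];print('handle top',cv2.minAreaRect(t[:,:2].astype(np.float32)),np.median(t[:,2]))
cv2.imwrite('pics/c3.png',cv2.resize(f[135:235,280:360],None,fx=7,fy=6,interpolation=cv2.INTER_CUBIC))
```

```text
[[-0.0, -0.96, -0.28, 70.98], [1.0, -0.0, -0.0, 0.24], [0.0, -0.28, 0.96, -164.67], [0.0, 0.0, 0.0, 1.0]]
plate z_t 56.51628961201985
slot in tool ((36.44853591918945, 1.353285789489746), (13.5892915725708, 28.634971618652344), 0.03195438161492348)
in slot n 872
-14.25 32 11.9 13.1
-12.75 22 13.7 15.0
-11.25 22 14.9 16.3
-9.75 22 15.8 17.7
-8.25 22 17.7 19.3
-6.75 21 17.7 19.0
-5.25 22 16.8 18.2
-3.75 22 16.6 17.5
-2.25 22 16.2 17.4
-0.75 24 5.5 7.0
0.75 36 5.7 6.9
2.25 21 5.9 7.9
3.75 24 16.1 17.8
5.25 22 16.6 18.0
6.75 22 17.3 19.1
8.25 21 18.2 19.7
9.75 22 17.3 18.9
11.25 22 16.0 17.2
12.75 21 15.1 16.4
14.25 22 13.4 14.7
handle top ((2.5576953887939453, -7.627274036407471), (0.14652518928050995, 16.633075714111328), 89.65887451171875) -48.76056804237269
```

View pics/c3.png

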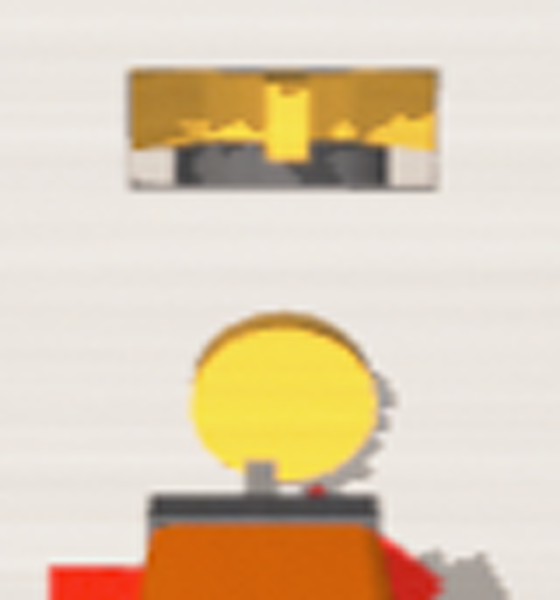

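Tooth stands about 1–2° past vertical. I'll place the blade 7.5 mm behind the slot's centre, just above the plate.

Emit:
{"name": "apply_moves", "arguments": {"series": "0.0304 -0.0049 0 0 1;0.0304 -0.0049 0 0 1;0.0304 -0.0049 0 0 1;0.0303 -0.0048 0 0 1;0 0 0 0 1"}}

```text
time: 7.53
tool_pos: [545.6, 203.0, 144.4]
tcp_rot: [-180.0, -0.1, 65.8]
ft_force: [0.2, 0.7, -1.8]
finger_gap: 16.0
grip_force: 108.9
```

Emit:
{"name": "apply_moves", "arguments": {"series": "0 0 0.02 0 1;0 0 0.02 0 1;0 0 0.013 0 1;0 0 0 0 1;0 0 0 0 1"}}

```text
time: 7.95
tool_pos: [544.7, 200.4, 127.6]
tcp_rot: [-179.9, 0.1, 65.7]
ft_force: [-0.1, 0.2, -0.8]
finger_gap: 15.7
grip_force: 108.9
```

Run:
```python
from h import *
np.set_printoptions(suppress=True,precision=2)
st=sense();print(st['time'],st['tool_pos'],st['tcp_rot'],st['ft_force'],st['finger_gap'])
f,W,s,T=lookt();cv2.imwrite('pics/w4.png',cv2.resize(f[190:330,270:370],None,fx=5,fy=4,interpolation=cv2.INTER_CUBIC))
```

```text
7.95 [544.69 200.43 127.63] [-179.94    0.06   65.71] [-0.06  0.16 -0.81] 15.65850913509111
```

View pics/w4.png

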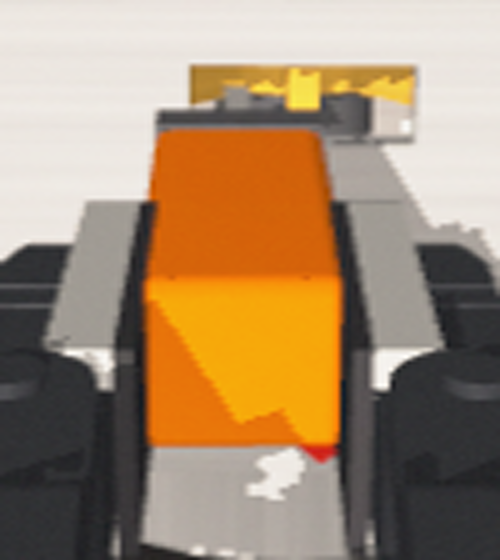

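The crop shows the blade at (238,98) entering over the slot's left part, with the tooth at (303,90); alignment is fine within 1 mm. Descending slowly.

Emit:
{"name": "apply_moves", "arguments": {"series": "-0.0023 0 0.0067 0 1;0 0 0.0067 0 1;0 0 0.0067 0 1;0 0 0.0067 0 1;0 0 0 0 1"}}

```text
time: 8.42
tool_pos: [544.6, 200.1, 119.8]
tcp_rot: [-180.0, 0.0, 65.7]
ft_force: [0.2, -0.5, -1.8]
finger_gap: 15.5
grip_force: 108.9
```

Emit:
{"name": "apply_moves", "arguments": {"series": "0 0 0.0067 0 1;0 0 0.0067 0 1;0 0 0.0067 0 1;0 0 0.0067 0 1;0 0 0.0067 0 1"}}

```text
time: 8.83
tool_pos: [544.9, 200.2, 110.1]
tcp_rot: [-180.0, 0.0, 65.7]
ft_force: [-0.1, -0.7, -0.3]
finger_gap: 16.1
grip_force: 108.9
```

Emit:
{"name": "apply_moves", "arguments": {"series": "0 0 0 0 1;0 0 0 0 1"}}

```text
time: 9.0
tool_pos: [544.8, 200.2, 110.1]
tcp_rot: [-180.0, 0.0, 65.7]
ft_force: [-1.0, 0.2, -1.8]
finger_gap: 16.3
grip_force: 108.9
```

Emit:
{"name": "apply_moves", "arguments": {"series": "0 0.005 0 0 1;0 0.005 0 0 1;0 0.005 0 0 1;0 0.005 0 0 1;0 0.005 0 0 1"}}

```text
time: 9.42
tool_pos: [551.5, 197.4, 110.5]
tcp_rot: [-179.9, -0.0, 65.7]
ft_force: [-3.7, 1.6, 3.1]
finger_gap: 15.8
grip_force: 109.3
```

Emit:
{"name": "apply_moves", "arguments": {"series": "0 0.004 0 0 1;0 0.004 0 0 1;0 0.004 0 0 1;0 0 0 0 1"}}

```text
time: 9.75
tool_pos: [555.1, 195.6, 110.2]
tcp_rot: [-180.0, 0.0, 65.7]
ft_force: [-3.0, 0.8, -0.6]
finger_gap: 15.6
grip_force: 109.1
```

Run:
```python
from h import *
np.set_printoptions(suppress=True,precision=2)
st=sense();R=Ro.from_euler('xyz',st['tcp_rot'],degrees=True);print(st['tool_pos'],R.inv().apply(st['ft_force']),st['wrist_torque'])
x=np.array([np.cos(np.radians(-24.4)),np.sin(np.radians(-24.4))]);print('blade x in slot',(st['tool_pos'][:2]-[551.1,196.7])@x)
f,W,s,T=lookt();cv2.imwrite('pics/w5.png',cv2.resize(f[190:250,270:370],None,fx=8,fy=8,interpolation=cv2.INTER_CUBIC))
```

```text
[555.12 195.64 110.18] [-0.49 -3.09  0.58] [0.34 0.62 0.01]
blade x in slot 4.102093199041684
```

View pics/w5.png

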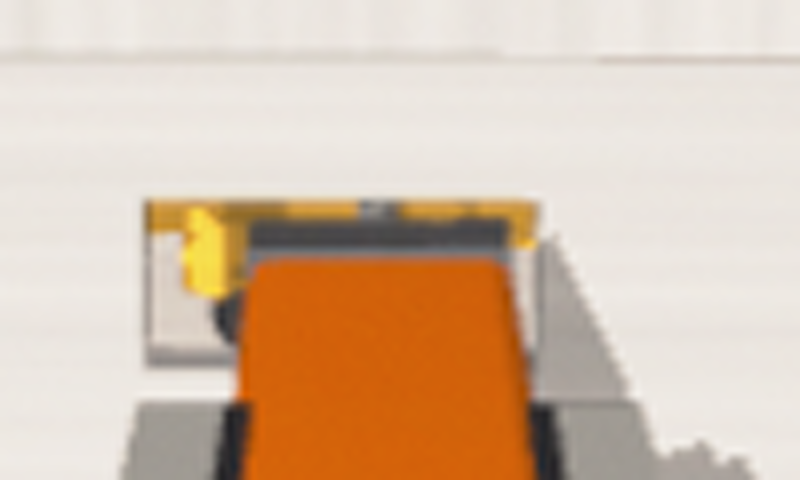

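The crop shows the blade pushing at about x = +2.6 mm and the following tooth at (207,250), about −26°: it has turned 17° so far at 3 N. Finishing the stroke.

Emit:
{"name": "apply_moves", "arguments": {"series": "0 0.0047 0 0 1;0 0.0047 0 0 1;0 0.0047 0 0 1;0 0.0047 0 0 1;0 0 0 0 1"}}

```text
time: 10.22
tool_pos: [560.4, 193.1, 110.2]
tcp_rot: [180.0, 0.0, 65.7]
ft_force: [-2.4, 0.7, -0.8]
finger_gap: 16.0
grip_force: 108.8
```

Emit:
{"name": "apply_moves", "arguments": {"series": "0 -0.005 0 0 1;0 0 -0.011 0 1;0 0 -0.011 0 1;0 0 -0.011 0 1;0 0 0 0 1"}}

```text
time: 10.63
tool_pos: [559.9, 194.1, 121.9]
tcp_rot: [179.9, -0.1, 65.7]
ft_force: [0.7, -0.0, -1.6]
finger_gap: 15.8
grip_force: 109.0
```

```bash
cat > slot.py <<'E'
from h import *
np.set_printoptions(suppress=True,precision=2)
st=sense();R=Ro.from_euler('xyz',st['tcp_rot'],degrees=True);print(st['time'],st['tool_pos'],R.inv().apply(st['ft_force']),st['finger_gap'])
x=np.array([np.cos(np.radians(-24.4)),np.sin(np.radians(-24.4))]);print('blade x dead-reckoned',(st['tool_pos'][:2]-[551.1,196.7])@x)
f,W,s,T=lookt();zp=st['tool_pos'][2]-87
hsv=cv2.cvtColor(f,cv2.COLOR_BGR2HSV)
# row scans across slot near its far edge: x of edges in tool y at plate plane
ref=None
for tx in (5.2,4.2,3.2):
    ys=np.arange(-30,30,.25);P=np.c_[np.full(len(ys),tx),ys,np.full(len(ys),zp)]
    C=(P-T[:3,3])@T[:3,:3];uv=cv2.projectPoints(C,np.zeros(3),np.zeros(3),np.array(s['intrinsics'],float),np.array(s['dist'],float))[0].reshape(-1,2).astype(np.float32)
    px=cv2.remap(hsv,uv[:,0],uv[:,1],cv2.INTER_NEAREST).reshape(-1,3)
    ins=(px[:,2]<150)|(px[:,1]>70);print(tx,'slot y',ys[ins].min() if ins.any() else None,ys[ins].max() if ins.any() else None)
q=W[(abs(W[...,0])<9)&(abs(W[...,1])<32)&(W[...,2]>zp+4)&(W[...,2]<zp+24)]
print(len(q))
for a in np.arange(-28,20,1.0):
    k=(q[:,1]>=a)&(q[:,1]<a+1)
    if k.sum()>2: print(a+.5,k.sum(),(q[k,2].min()-zp).round(1),end=' | ')
E
python3 slot.py
```

```text
10.6333 [559.93 194.07 121.88] [0.26 0.69 1.58] 15.771870970554772
blade x dead-reckoned 9.124724918792687
5.2 slot y -23.25 6.0
4.2 slot y -23.25 6.0
3.2 slot y -23.25 6.0
317
-25.5 4 17.2 | -24.5 8 17.6 | -23.5 15 4.0 | -22.5 7 18.9 | -21.5 11 19.2 | -20.5 6 20.2 | -19.5 11 20.1 | -18.5 8 20.4 | -17.5 14 19.2 | -16.5 5 19.1 | -15.5 12 6.0 | -14.5 19 6.5 | -13.5 18 5.8 | -12.5 21 6.2 | -11.5 14 6.5 | -10.5 14 11.2 | -9.5 14 14.9 | -8.5 7 16.4 | -7.5 9 16.2 | -6.5 12 15.7 | -5.5 7 16.7 | -4.5 14 16.2 | -3.5 7 16.6 | -2.5 8 16.2 | 1.5 12 9.0 | 2.5 9 8.6 | 3.5 8 9.5 | 4.5 13 9.4 | 5.5 7 9.8 |
```

Emit:
{"name": "apply_moves", "arguments": {"series": "0 -0.016 0 0 1;0 -0.016 0 0 1;0 -0.016 0 0 1;0 -0.016 0 0 1;0 0 0 0 1"}}

```text
time: 11.1
tool_pos: [540.4, 202.3, 120.1]
tcp_rot: [-180.0, 0.0, 65.8]
ft_force: [-0.8, 0.2, -1.4]
finger_gap: 15.7
grip_force: 108.9
```

Emit:
{"name": "apply_moves", "arguments": {"series": "0 0 0 0 1;0 0 0 0 1"}}

```text
time: 11.27
tool_pos: [541.3, 202.0, 120.3]
tcp_rot: [180.0, -0.0, 65.7]
ft_force: [0.6, 0.1, -0.9]
finger_gap: 16.1
grip_force: 108.9
```

```bash
python3 slot.py
```

```text
11.2667 [541.29 201.96 120.28] [0.38 0.53 0.88] 16.059581094337833
blade x dead-reckoned -11.108276731052998
5.2 slot y -3.5 26.25
4.2 slot y -3.5 26.25
3.2 slot y -3.5 25.75
369
-2.5 8 18.4 | 1.5 5 19.9 | 2.5 14 19.3 | 3.5 6 18.7 | 4.5 14 7.0 | 5.5 14 6.6 | 6.5 7 5.5 | 7.5 14 5.6 | 8.5 7 6.6 | 9.5 7 10.8 | 10.5 11 14.0 | 11.5 17 15.3 | 12.5 13 16.1 | 13.5 22 16.1 | 14.5 13 4.0 | 15.5 19 15.0 | 16.5 16 17.0 | 17.5 17 16.0 | 18.5 13 15.3 | 19.5 23 13.4 |
```

Emit:
{"name": "apply_moves", "arguments": {"series": "0 0.002 0.005 0 1;0 0 0.005 0 1;0 0 0.005 0 1;0 0 0.005 0 1;0 0 0.005 0 1"}}

```text
time: 11.73
tool_pos: [541.8, 201.5, 112.4]
tcp_rot: [-180.0, 0.0, 65.7]
ft_force: [0.6, 0.6, -0.7]
finger_gap: 15.5
grip_force: 108.9
```

Emit:
{"name": "apply_moves", "arguments": {"series": "0 0 0.005 0 1;0 0 0.005 0 1;0 0 0 0 1"}}

```text
time: 11.98
tool_pos: [541.6, 201.5, 109.3]
tcp_rot: [-180.0, 0.0, 65.7]
ft_force: [-0.7, 0.9, -0.4]
finger_gap: 15.9
grip_force: 108.9
```

Emit:
{"name": "apply_moves", "arguments": {"series": "0 0.004 0 0 1;0 0.004 0 0 1;0 0.004 0 0 1;0 0 0 0 1"}}

```text
time: 12.32
tool_pos: [545.1, 200.2, 109.8]
tcp_rot: [-180.0, -0.0, 65.7]
ft_force: [-1.5, 0.4, 1.1]
finger_gap: 15.9
grip_force: 109.1
```

Emit:
{"name": "apply_moves", "arguments": {"series": "0 0.004 0 0 1;0 0.004 0 0 1;0 0.004 0 0 1;0 0 0 0 1"}}

```text
time: 12.65
tool_pos: [548.7, 198.7, 109.9]
tcp_rot: [180.0, -0.0, 65.7]
ft_force: [-2.1, 1.6, 1.0]
finger_gap: 15.6
grip_force: 109.3
```

Emit:
{"name": "apply_moves", "arguments": {"series": "0 0.004 0 0 1;0 0.004 0 0 1;0 0 0 0 1"}}

```text
time: 12.9
tool_pos: [550.9, 197.6, 109.8]
tcp_rot: [180.0, -0.0, 65.7]
ft_force: [-2.5, 1.5, 1.6]
finger_gap: 15.7
grip_force: 109.3
```

Emit:
{"name": "apply_moves", "arguments": {"series": "0 0.0016 0 0 1;0 0.0016 0 0 1;0 0 0 0 1"}}

```text
time: 13.15
tool_pos: [551.7, 197.3, 109.8]
tcp_rot: [180.0, -0.0, 65.7]
ft_force: [-2.7, 1.9, 1.7]
finger_gap: 15.6
grip_force: 109.3
```

Emit:
{"name": "apply_moves", "arguments": {"series": "0 0.0016 0 0 1;0 0 0 0 1"}}

```text
time: 13.32
tool_pos: [552.1, 197.0, 109.8]
tcp_rot: [180.0, -0.0, 65.7]
ft_force: [-2.6, 1.7, 1.6]
finger_gap: 16.2
grip_force: 109.3
```

Emit:
{"name": "apply_moves", "arguments": {"series": "0 0.0016 0 0 1;0 0 0 0 1"}}

```text
time: 13.48
tool_pos: [552.5, 196.9, 109.8]
tcp_rot: [180.0, -0.0, 65.7]
ft_force: [-3.5, 2.0, 0.9]
finger_gap: 15.6
grip_force: 109.3
```

Emit:
{"name": "apply_moves", "arguments": {"series": "0 0.0016 0 0 1;0 0 0 0 1"}}

```text
time: 13.65
tool_pos: [552.9, 196.7, 109.7]
tcp_rot: [180.0, 0.0, 65.7]
ft_force: [-2.8, 1.8, 1.4]
finger_gap: 15.9
grip_force: 109.3
```

Emit:
{"name": "apply_moves", "arguments": {"series": "0 0.0016 0 0 1;0 0 0 0 1"}}

```text
time: 13.82
tool_pos: [553.3, 196.5, 109.7]
tcp_rot: [180.0, 0.0, 65.7]
ft_force: [-2.7, 1.8, 0.6]
finger_gap: 15.9
grip_force: 109.3
```

Emit:
{"name": "apply_moves", "arguments": {"series": "0 0.0016 0 0 1;0 0 0 0 1"}}

```text
time: 13.98
tool_pos: [553.7, 196.2, 109.7]
tcp_rot: [-180.0, 0.0, 65.7]
ft_force: [-2.8, 1.3, 1.8]
finger_gap: 16.1
grip_force: 109.2
```

Emit:
{"name": "apply_moves", "arguments": {"series": "0 0.0016 0 0 1;0 0 0 0 1"}}

```text
time: 14.15
tool_pos: [554.1, 196.1, 109.7]
tcp_rot: [-180.0, 0.0, 65.7]
ft_force: [-1.9, 2.1, 0.5]
finger_gap: 15.7
grip_force: 109.2
```

Emit:
{"name": "apply_moves", "arguments": {"series": "0 0.0016 0 0 1;0 0 0 0 1"}}

```text
time: 14.32
tool_pos: [554.6, 195.9, 109.7]
tcp_rot: [-180.0, 0.0, 65.7]
ft_force: [-1.8, 2.2, -1.0]
finger_gap: 15.9
grip_force: 109.2
```

Emit:
{"name": "apply_moves", "arguments": {"series": "0 0.0016 0 0 1;0 0 0 0 1"}}

```text
time: 14.48
tool_pos: [555.0, 195.7, 109.6]
tcp_rot: [-180.0, 0.0, 65.7]
ft_force: [-2.4, 0.9, -0.5]
finger_gap: 16.2
grip_force: 109.2
```

Emit:
{"name": "apply_moves", "arguments": {"series": "0 0.0016 0 0 1;0 0 0 0 1"}}

```text
time: 14.65
tool_pos: [555.3, 195.5, 109.5]
tcp_rot: [-180.0, 0.0, 65.7]
ft_force: [-2.5, 2.2, -1.2]
finger_gap: 15.7
grip_force: 109.0
```

Emit:
{"name": "apply_moves", "arguments": {"series": "0 0.0016 0 0 1;0 0 0 0 1"}}

```text
time: 14.82
tool_pos: [555.7, 195.3, 109.5]
tcp_rot: [-180.0, 0.0, 65.7]
ft_force: [-2.5, 2.3, -0.6]
finger_gap: 15.9
grip_force: 108.9
```

Emit:
{"name": "apply_moves", "arguments": {"series": "0 0.0016 0 0 1;0 0 0 0 1"}}

```text
time: 14.98
tool_pos: [556.2, 195.1, 109.5]
tcp_rot: [-180.0, 0.0, 65.7]
ft_force: [-3.2, 3.0, -1.4]
finger_gap: 15.6
grip_force: 108.8
```

Emit:
{"name": "apply_moves", "arguments": {"series": "0 0.0016 0 0 1;0 0 0 0 1"}}

```text
time: 15.15
tool_pos: [556.7, 194.8, 109.6]
tcp_rot: [-180.0, 0.0, 65.7]
ft_force: [-3.1, 1.1, -3.2]
finger_gap: 15.6
grip_force: 108.8
```

Emit:
{"name": "apply_moves", "arguments": {"series": "0 0.0016 0 0 1;0 0 0 0 1"}}

```text
time: 15.32
tool_pos: [557.2, 194.6, 109.7]
tcp_rot: [-180.0, 0.0, 65.7]
ft_force: [-2.8, 2.0, -1.7]
finger_gap: 15.8
grip_force: 108.8
```

Emit:
{"name": "apply_moves", "arguments": {"series": "0 0.0016 0 0 1;0 0 0 0 1"}}

```text
time: 15.48
tool_pos: [557.7, 194.4, 109.8]
tcp_rot: [180.0, 0.0, 65.7]
ft_force: [-3.7, 1.6, -1.3]
finger_gap: 15.8
grip_force: 108.8
```

Emit:
{"name": "apply_moves", "arguments": {"series": "0 0.0016 0 0 1;0 0 0 0 1"}}

```text
time: 15.65
tool_pos: [558.2, 194.2, 109.8]
tcp_rot: [180.0, -0.0, 65.7]
ft_force: [-3.0, 1.4, -0.7]
finger_gap: 15.6
grip_force: 108.8
```

Emit:
{"name": "apply_moves", "arguments": {"series": "0 0.0016 0 0 1;0 0 0 0 1"}}

```text
time: 15.82
tool_pos: [558.6, 194.1, 109.8]
tcp_rot: [180.0, 0.0, 65.7]
ft_force: [-3.0, 1.3, -1.5]
finger_gap: 15.5
grip_force: 108.8
```

Emit:
{"name": "apply_moves", "arguments": {"series": "0 0.0016 0 0 1;0 0 0 0 1"}}

```text
time: 15.98
tool_pos: [558.8, 194.0, 109.7]
tcp_rot: [-180.0, 0.0, 65.7]
ft_force: [-4.4, 1.9, -0.2]
finger_gap: 15.8
grip_force: 108.9
```

```bash
python3 slot.py
```

```text
15.9833 [558.83 193.99 109.73] [-0.07 -4.82  0.23] 15.842430150050689
blade x dead-reckoned 8.159633427816058
5.2 slot y -22.5 6.75
4.2 slot y -22.5 8.75
3.2 slot y -22.5 9.25
218
-24.5 3 19.3 | -23.5 10 17.7 | -22.5 13 4.4 | -21.5 6 19.7 | -20.5 11 20.4 | -19.5 5 20.9 | -18.5 10 21.3 | -16.5 4 7.0 | -15.5 26 6.7 | -14.5 14 6.8 | -13.5 25 5.3 | -12.5 26 6.8 | -11.5 12 4.8 | -10.5 4 12.2 | -9.5 4 15.8 | -7.5 4 16.0 | -5.5 4 16.5 | -3.5 4 16.9 | 1.5 4 8.3 | 3.5 4 8.2 | 6.5 3 22.8 |
```

Emit:
{"name": "apply_moves", "arguments": {"series": "0 0.0016 0 0 1;0 0 0 0 1"}}

```text
time: 16.2
tool_pos: [559.0, 193.9, 109.7]
tcp_rot: [-180.0, 0.0, 65.7]
ft_force: [-5.9, 2.0, -0.6]
finger_gap: 15.9
grip_force: 109.0
```

Emit:
{"name": "apply_moves", "arguments": {"series": "0 0.0016 0 0 1;0 0 0 0 1"}}

```text
time: 16.37
tool_pos: [559.2, 193.9, 109.6]
tcp_rot: [-179.9, 0.0, 65.7]
ft_force: [-7.2, 2.2, -0.4]
finger_gap: 15.9
grip_force: 109.1
```

Emit:
{"name": "apply_moves", "arguments": {"series": "0 0.0016 0 0 1;0 0 0 0 1"}}

```text
time: 16.53
tool_pos: [559.3, 193.7, 109.5]
tcp_rot: [-179.9, 0.0, 65.7]
ft_force: [-8.3, 2.4, 1.8]
finger_gap: 15.6
grip_force: 109.3
```

Emit:
{"name": "apply_moves", "arguments": {"series": "0 0.002 0 0 1;0 0 0 0 1"}}

```text
time: 16.7
tool_pos: [559.6, 193.7, 109.5]
tcp_rot: [-179.8, 0.0, 65.7]
ft_force: [-8.9, 3.3, 1.3]
finger_gap: 16.4
grip_force: 109.4
```

Emit:
{"name": "apply_moves", "arguments": {"series": "0 0.002 0 0 1;0 0 0 0 1;0 0 0 0 1"}}

```text
time: 16.95
tool_pos: [559.8, 193.6, 109.5]
tcp_rot: [-179.8, 0.0, 65.8]
ft_force: [-10.0, 3.8, 2.6]
finger_gap: 15.9
grip_force: 109.6
```

Emit:
{"name": "apply_moves", "arguments": {"series": "0 0.0025 0 0 1;0 0 0 0 1;0 0 0 0 1;0 0 0 0 1;0 0 0 0 1"}}

```text
time: 17.37
tool_pos: [560.1, 193.5, 109.4]
tcp_rot: [-179.8, 0.0, 65.8]
ft_force: [-10.2, 5.1, 3.1]
finger_gap: 15.8
grip_force: 109.9
```

Emit:
{"name": "apply_moves", "arguments": {"series": "0 0 0 0 1;0 0 0 0 1;0 0 0 0 1;0 0 0 0 1"}}

```text
time: 17.7
tool_pos: [560.1, 193.5, 109.4]
tcp_rot: [-179.8, 0.0, 65.8]
ft_force: [-12.2, 4.3, 3.0]
finger_gap: 15.9
grip_force: 109.9
```

```bash
python3 slot.py
```

```text
17.7 [560.06 193.5  109.4 ] [ -1.09 -12.91  -2.95] 15.911780410952435
blade x dead-reckoned 9.4837636803846
5.2 slot y -23.75 5.5
4.2 slot y -23.75 8.75
3.2 slot y -23.75 8.75
237
-25.5 7 18.5 | -24.5 13 19.0 | -23.5 6 20.0 | -22.5 12 19.6 | -21.5 7 21.2 | -20.5 10 20.4 | -19.5 5 21.4 | -18.5 5 20.7 | -17.5 9 6.9 | -16.5 17 7.2 | -15.5 26 6.4 | -14.5 14 4.5 | -13.5 29 4.7 | -12.5 25 9.7 | -11.5 6 12.7 | -9.5 4 15.9 | -7.5 4 16.4 | -5.5 4 17.6 | -3.5 4 15.9 | 1.5 4 8.7 | 3.5 4 8.4 |
```

The tooth stays put (−6.1 mm) while the force rose to 13 N, so the stop is reached and leaned on. Backing off, lifting.

Emit:
{"name": "apply_moves", "arguments": {"series": "0 -0.011 0 0 1;0 -0.011 0 0 1;0 0 -0.02 0 1;0 0 -0.03 0 1;0 0 -0.05 0.0266 1"}}

```text
time: 18.17
tool_pos: [555.9, 194.8, 139.7]
tcp_rot: [-180.0, 0.1, 62.7]
ft_force: [-0.1, -0.0, -2.0]
finger_gap: 15.9
grip_force: 109.1
```

Emit:
{"name": "apply_moves", "arguments": {"series": "0 0 -0.04 0.0266 1;0 0 0 0 1;0 0 0 0 1;0 0 0 0 1;0 0 0 0 1"}}

```text
time: 18.58
tool_pos: [555.7, 195.0, 150.9]
tcp_rot: [-180.0, 0.1, 59.7]
ft_force: [-0.2, -0.9, -1.1]
finger_gap: 16.0
grip_force: 109.0
```

```bash
cat > goto.py <<'E'
import sys;from h import *
st=sense();t=np.array(eval(sys.argv[1]));R=Ro.from_euler('xyz',st['tcp_rot'],degrees=True)
d=R.inv().apply(t-st['tool_pos']);print(st['time'],st['tool_pos'].round(2),st['tcp_rot'].round(2),st['ft_force'].round(1),'tool d',d.round(2),'share',(d/300).round(4),st['finger_gap'])
E
python3 goto.py '[488.6,-155.8,150]'
```

```text
18.5833 [555.66 194.99 150.91] [-1.7996e+02  5.0000e-02  5.9700e+01] [-0.2 -0.9 -1.1] tool d [-336.69  119.1     1.13] share [-1.1223  0.397   0.0038] 15.998507490061746
```

Emit:
{"name": "apply_moves", "arguments": {"series": "-0.0621 0.0199 0 0 1;-0.1242 0.0397 0 0 1;-0.1242 0.0397 0 0 1;-0.1242 0.0397 0 0 1;-0.1242 0.0397 0 0 1"}}

```text
time: 19.0
tool_pos: [516.3, 22.1, 150.8]
tcp_rot: [-179.9, 0.0, 59.7]
ft_force: [1.6, 0.1, -0.5]
finger_gap: 15.5
grip_force: 109.0
```

Emit:
{"name": "apply_moves", "arguments": {"series": "-0.1242 0.0397 0 0 1;-0.1242 0.0397 0 0 1;-0.1242 0.0397 0 0 1;-0.1242 0.0397 0 0 1;-0.1242 0.0397 0 0 1"}}

```text
time: 19.42
tool_pos: [473.5, -168.9, 151.0]
tcp_rot: [-179.9, 0.0, 59.7]
ft_force: [0.5, 0.1, -0.9]
finger_gap: 16.1
grip_force: 109.0
```

Emit:
{"name": "apply_moves", "arguments": {"series": "-0.0621 0.0199 0 0 1;0 0 0 0 1;0 0 0 0 1;0 0 0 0 1;0 0 0 0 1"}}

```text
time: 19.83
tool_pos: [470.5, -185.3, 151.3]
tcp_rot: [-180.0, -0.0, 59.7]
ft_force: [0.2, 0.0, -1.3]
finger_gap: 15.7
grip_force: 109.0
```

Run:
```python
from h import *
np.set_printoptions(suppress=True,precision=2)
st=sense();print(st['time'],st['tool_pos'],st['tcp_rot'],st['ft_force'])
f,W,s,T=lookt();z0=st['tool_pos'][2];Z=z0-W[...,2]
near=(np.hypot(W[...,0]-36,W[...,1])<75)
b=near&(Z>42)&(Z<48);p=W[b];r=cv2.minAreaRect(p[:,:2].astype(np.float32));print('block',b.sum(),r,np.median(p[:,2]));zt=np.median(p[:,2])
c=np.array(r[0])
q=near&(W[...,2]>zt+5)&(np.hypot(W[...,0]-c[0],W[...,1]-c[1])<15);print('deep px',q.sum())
# dark hole
g=cv2.cvtColor(f,cv2.COLOR_BGR2GRAY);k=q.copy()
v,u=np.nonzero(k);P=onplane(np.c_[u,v],zt,s,T)[:,:2];r=cv2.minAreaRect(P.astype(np.float32));print('hole',r)
cv2.imwrite('pics/w6.png',f)
hsv=cv2.cvtColor(f,cv2.COLOR_BGR2HSV)
d=(g<90);d[:, :]&=True
uv=cv2.projectPoints((np.array([[c[0],c[1],zt]])-T[:3,3])@T[:3,:3],np.zeros(3),np.zeros(3),np.array(s['intrinsics'],float),np.array(s['dist'],float))[0].ravel();print('centre px',uv)
u0,v0=uv.astype(int);print(g[v0-14:v0+16:2,u0-14:u0+16:2])
```

```text
19.8333 [ 470.52 -185.32  151.31] [-179.95   -0.02   59.71] [ 0.23  0.02 -1.33]
block 9367 ((34.925697326660156, -0.19121551513671875), (80.12195587158203, 80.3781967163086), 0.18229322135448456) 106.01596888857569
deep px 139
hole ((35.373321533203125, -0.45513486862182617), (11.487135887145996, 7.4276509284973145), 0.02603507600724697)
centre px [317.83 148.58]
[[229 226 228 231 234 235 235 235 234 236 237 237 236 235 234]
 [229 226 228 231 234 235 234 235 234 236 237 237 236 236 234]
 [229 227 228 230 234 235 234 235 234 236 237 237 236 235 233]
 [229 227 227 230 231 216 217 217 220 223 230 237 236 235 233]
 [230 227 228 231 230 176 196 197 195 186 222 237 236 236 233]
 [229 226 227 230 230 175 196 198 195 186 222 237 236 236 233]
 [230 227 228 231 230 174 196 198 196 186 223 237 236 235 233]
 [229 227 227 231 231 174 196 198 196 187 224 237 236 235 233]
 [230 227 228 230 231 174 198 197 196 186 231 237 236 235 233]
 [231 227 228 230 231 145 123 121 118 126 232 237 236 235 233]
 [230 227 228 230 231 146 112 128 155 161 233 237 236 235 233]
 [231 227 230 233 232 183 185 190 195 206 233 237 236 235 233]
 [231 228 231 235 235 233 234 234 235 234 236 237 236 236 233]
 [230 228 231 235 235 235 234 234 235 236 236 237 236 235 233]
 [231 227 232 235 235 234 234 234 235 236 237 237 236 235 233]]
```

Run:
```python
from h import *
for n in ('w3','w6'):
    f=cv2.imread(f'pics/{n}.png');h=cv2.cvtColor(f,cv2.COLOR_BGR2HSV);m=(h[...,0]>4)&(h[...,0]<22)&(h[...,1]>190);m[:,:285]=0;m[:,355:]=0;m[:205]=0;m[310:]=0
    print(n,[(v,int(np.nonzero(m[v])[0].min()),int(np.nonzero(m[v])[0].max())) for v in range(218,306,10) if m[v].any()], np.nonzero(m.any(1))[0][[0,-1]])
    g=f[...,1];print(g[210:220,305:331:2])
```

```text
w3 [(228, 301, 335), (238, 300, 336), (248, 300, 336), (258, 299, 337), (268, 299, 338), (278, 299, 337), (288, 299, 337), (298, 299, 337)] [223 301]
[[231 232 231 226 225 226 226 226 225 225 226 226 226]
 [234 234 234 229 227 199 198 212 227 226 227 227 219]
 [232 233 233 223 221 164 153 187 226 226 226 223 185]
 [230 231 230 229 228 157 142 181 225 225 225 196 163]
 [229 229 229 230 230 159 142 181 226 220 194 165 161]
 [228 227 227 228 228 156 142 154 175 170 140 160 158]
 [228 228 228 229 227 157 141 146 221 201  67 173 221]
 [149 148 148 148 148 109 101 109 148 131  62 110 147]
 [ 83  80  84  83  82  76  76  77  83  81  71  74  82]
 [ 72  73  73  73  72  74  73  71  72  74  73  73  73]]
w6 [(228, 301, 333), (238, 300, 335), (248, 300, 336), (258, 299, 337), (268, 299, 338), (278, 299, 337), (288, 299, 337), (298, 299, 337)] [223 301]
[[106 105 105 104 105 104 105 105 105 104 105 106 104]
 [106 107 106 105 107 132 131 114 105 106 105 106 105]
 [106 105 105 106 107 153 160 142 106 107 105 105 105]
 [106 105 106 105 107 153 162 146 106 104 105 104 104]
 [106 105 105 105 104 153 162 146 106 106 107 106 106]
 [107 106 105 106 106 154 163 146 106 105 105 106 104]
 [106 105 105 106 105 154 163 147 105 104 105 105 104]
 [ 94  94  92  92  92 117 119 110  93  94  93  93  93]
 [ 83  84  85  84  86  90  88  86  86  86  86  85  85]
 [ 83  84  84  78  82  84  83  79  83  85  82  84  84]]
```

Emit:
{"name": "apply_moves", "arguments": {"series": "0.0295 0 0 0 1;0.0294 0 0 0 1;0.0294 0 0 0 1;0.0294 0 0 0 1;0 0 0 0 1"}}

```text
time: 20.3
tool_pos: [489.3, -153.9, 151.8]
tcp_rot: [180.0, -0.0, 59.8]
ft_force: [0.3, 0.3, -1.2]
finger_gap: 15.9
grip_force: 109.0
```

Emit:
{"name": "apply_moves", "arguments": {"series": "0 0 0.06 0 1;0 0 0.08 0 1;0 0 0.06 0 1;0 0 0 0 1;0 0 0 0 1"}}

```text
time: 20.72
tool_pos: [487.4, -155.4, 90.9]
tcp_rot: [-179.8, 0.0, 59.7]
ft_force: [-0.4, -0.8, -0.9]
finger_gap: 15.9
grip_force: 109.0
```

Emit:
{"name": "apply_moves", "arguments": {"series": "0 0 0 0 1;0 0 0 0 1"}}

```text
time: 20.88
tool_pos: [489.5, -156.5, 93.6]
tcp_rot: [179.8, -0.0, 59.6]
ft_force: [-1.1, 0.3, -1.1]
finger_gap: 15.8
grip_force: 109.0
```

```bash
python3 goto.py '[488.6,-155.8,52.4]'
python3 - <<'E'
from h import *
np.set_printoptions(suppress=True,precision=2)
st=sense();f,W,s,T=lookt();z0=st['tool_pos'][2];Z=z0-W[...,2]
b=(np.hypot(W[...,0],W[...,1])<75)&(Z>41)&(Z<48);p=W[b];print('block',b.sum(),cv2.minAreaRect(p[:,:2].astype(np.float32)),np.median(p[:,2]))
E
```

```text
20.8833 [ 489.5  -156.48   93.58] [ 1.7985e+02 -2.0000e-02  5.9640e+01] [-1.1  0.3 -1.1] tool d [ 0.12 -1.24 41.18] share [ 0.0004 -0.0041  0.1373] 15.7555319243959
block 10237 ((0.6805152893066406, -2.3784027099609375), (80.27454376220703, 80.31979370117188), 0.19876603782176971) 48.25446060928621
```

Emit:
{"name": "apply_moves", "arguments": {"series": "0 0 0 0 1;0 0 0 0 1;0 0 0 0 1;0 0 0 0 1;0 0 0 0 1"}}

```text
time: 21.35
tool_pos: [488.3, -156.0, 91.9]
tcp_rot: [180.0, 0.0, 59.6]
ft_force: [1.0, -0.1, -1.0]
finger_gap: 15.6
grip_force: 109.0
```

```bash
python3 goto.py '[488.6,-155.8,52.4]'
python3 - <<'E'
from h import *
np.set_printoptions(suppress=True,precision=2)
st=sense();f,W,s,T=lookt();z0=st['tool_pos'][2];Z=z0-W[...,2]
b=(np.hypot(W[...,0],W[...,1])<75)&(Z>41)&(Z<48);p=W[b];print('block',b.sum(),cv2.minAreaRect(p[:,:2].astype(np.float32)),np.median(p[:,2]))
E
```

```text
21.35 [ 488.34 -156.03   91.86] [179.99   0.    59.63] [ 1.  -0.1 -1. ] tool d [ 0.33  0.1  39.46] share [0.0011 0.0003 0.1315] 15.64602919614435
block 10361 ((0.8070449829101562, -0.9906997680664062), (80.53697967529297, 80.3719711303711), 0.08699377626180649) 46.52745375593108
```

Emit:
{"name": "apply_moves", "arguments": {"series": "0.0017 -0.001 0.01 0 1;0 0 0.01 0 1;0 0 0.01 0 1;0 0 0.01 0 1;0 0 0.01 0 1"}}

```text
time: 21.82
tool_pos: [488.1, -155.3, 76.2]
tcp_rot: [-180.0, 0.0, 59.6]
ft_force: [0.3, 0.4, -0.9]
finger_gap: 15.7
grip_force: 109.0
```

Emit:
{"name": "apply_moves", "arguments": {"series": "0 0 0.01 0 1;0 0 0 0 1;0 0 0 0 1"}}

```text
time: 22.07
tool_pos: [488.1, -155.3, 73.4]
tcp_rot: [-180.0, 0.0, 59.6]
ft_force: [-0.0, -0.3, -0.6]
finger_gap: 16.0
grip_force: 109.0
```

Tip is 7 mm into the hole without any force; going on.

Emit:
{"name": "apply_moves", "arguments": {"series": "0 0 0.012 0 1;0 0 0.012 0 1;0 0 0.012 0 1;0 0 0.012 0 1;0 0 0.012 0 1"}}

```text
time: 22.48
tool_pos: [488.2, -155.4, 55.2]
tcp_rot: [-180.0, 0.0, 59.6]
ft_force: [0.0, 0.6, -0.9]
finger_gap: 15.9
grip_force: 109.0
```

Emit:
{"name": "apply_moves", "arguments": {"series": "0 0 0.004 0 1;0 0 0.003 0 1;0 0 0 0 1;0 0 0 0 1"}}

```text
time: 22.82
tool_pos: [488.3, -155.4, 53.7]
tcp_rot: [180.0, 0.0, 59.6]
ft_force: [0.6, -0.9, -1.4]
finger_gap: 15.8
grip_force: 109.0
```

Emit:
{"name": "apply_moves", "arguments": {"series": "0 0 0.002 0 1;0 0 0.0015 0 1;0 0 0 0 1;0 0 0 0 1"}}

```text
time: 23.15
tool_pos: [488.4, -155.4, 52.7]
tcp_rot: [180.0, -0.0, 59.6]
ft_force: [1.0, 0.3, -1.5]
finger_gap: 15.7
grip_force: 109.0
```

Emit:
{"name": "apply_moves", "arguments": {"series": "0 0 0 0 0.3;0 0 0 0 0;0 0 0 0 -0.5;0 0 0 0 -1;0 0 0 0 -1"}}

```text
time: 23.57
tool_pos: [488.4, -155.4, 52.7]
tcp_rot: [180.0, 0.0, 59.6]
ft_force: [0.4, -0.1, -0.1]
finger_gap: 75.3
grip_force: 0.0
```

Emit:
{"name": "apply_moves", "arguments": {"series": "0 0 0 0 -1;0 0 0 0 -1;0 0 0 0 -1;0 0 0 0 -1;0 0 0 0 -1"}}

```text
time: 23.98
tool_pos: [488.3, -155.4, 52.6]
tcp_rot: [-180.0, 0.0, 59.6]
ft_force: [0.2, -0.0, 0.4]
finger_gap: 85.4
grip_force: 0.0
```

Emit:
{"name": "apply_moves", "arguments": {"series": "0 0 -0.04 0 -1;0 0 -0.08 0 -1;0 0 -0.1 0 -1;0 0 -0.1 0 -1;0 0 -0.05 0 -1"}}

```text
time: 24.4
tool_pos: [490.0, -156.1, 168.9]
tcp_rot: [179.7, -0.0, 59.6]
ft_force: [0.9, -0.0, 0.4]
finger_gap: 85.3
grip_force: 0.0
```

Emit:
{"name": "apply_moves", "arguments": {"series": "0 0 0 0 -1;0 0 0 0 -1;0 0 0 0 -1;0 0 0 0 -1;0 0 0 0 -1"}}

```text
time: 24.82
tool_pos: [487.4, -155.0, 162.1]
tcp_rot: [-179.8, 0.0, 59.6]
ft_force: [0.3, 1.2, -0.2]
finger_gap: 85.4
grip_force: 0.0
```

Run:
```python
from h import *
np.set_printoptions(suppress=True,precision=2)
st=sense();f,W,s,T=lookt();z0=st['tool_pos'][2];Z=z0-W[...,2];print(st['time'],st['tool_pos'])
for n,lo,hi in (('block',41,49),('htop',93,102)):
    b=(np.hypot(W[...,0],W[...,1])<75)&(Z>lo)&(Z<hi);p=W[b];print(n,b.sum(),cv2.minAreaRect(p[:,:2].astype(np.float32)),z0-np.median(p[:,2]))
```

```text
24.8167 [ 487.39 -155.    162.13]
block 7112 ((0.4117927551269531, 0.6987495422363281), (80.6672592163086, 80.41014862060547), 0.10434744507074356) 45.296128103176244
htop 644 ((0.8425512313842773, 1.3754034042358398), (20.21134376525879, 17.615877151489258), 0.5047856569290161) 97.06845993974481
```

```bash
python3 -c "
from bench import hand_in;print(hand_in())"
```

```text
the job is handed in; nothing more can be done
None
```

The star wheel is turned tight to its stop and was leaned on at about 13 N by the wrist reading. The tool is back home upright in its block, and the job is handed in at 24.8 s; `hand_in` returned no verdict.

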